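# Press a filter cassette shut in a one-hand ratchet clamp, free it and lay it in the tray

## Task

The push-fit filter cassette lies in the bench clamp with its lid not yet home: pump the clamp's trigger (do not shove the jaw itself along) until the lid is fully home, and stop there, because overtightening crushes the membrane inside. Then hold the release tab down until the jaw has run all the way back open, lift the closed cassette out and lay it on its side in the steel tray. Leave the two flasks in the tray and the bottle undisturbed.

Things in the scene. Friction and masses are not known exactly. Their poses are not given: they have to be found in the camera images.
- press: One-hand ratchet bar clamp lying on its side, bolted to an aluminium plate fixed on the bench (150 x 225 x 12 mm). Origin: on the bench under the toothed bar, mid-head. y: along the bar (16 x 8 mm steel, centre 40 mm up) to the moving jaw; x: from bar to jaws. Black head 66 x 68 mm, top 66 mm up. The grip sticks out to x = -125, front face at y = -31 mm, with the trigger in front of it.
- fixed_jaw (a point): Middle of the fixed jaw's rubber face on the head (x = 62, y = 34, z = 37 mm in the press frame); axes as the press. The rubber gives 1 mm per 20 N. From here towards +y runs a shallow nest (rails 19 mm above the bench) in which the cassette lies.
- trigger (a joint): Grey trigger's angle about its upright pivot (x = 36, y = 10 mm in the press frame): 0 = let go, 0.46 = squeezed to the grip. A spring returns it. A full stroke draws the jaw in by some 12 mm; when the trigger goes back only whole ratchet clicks of 4.5 mm are kept. The first 0.13 rad only engage the driving pawl: make full strokes and let it go fully back between them.
- trigger_front (a point): On the trigger's front face (turned to the moving jaw), 112 mm from the pivot, half-way up the 22 mm high lever, 40 mm above the bench; at 0 its axes are the press's. Squeeze = push it to the press's -y, some 50 mm along its arc; the clamp is fixed, so closed fingers reaching down in front of it can push alone. The flared end is 20 mm further out. Free space in front and above.
- jaw: Moving jaw on the +y end of the toothed bar, black; this frame is the press frame shifted along -y by the bar's travel (0 to 44 mm). Over 28 N on the cassette crushes the membrane. Force at trigger_front: 2-7 N empty, 7-10 N as the lid slides on, rising 1.6 N/mm once it is home; at 16 N the jaw reaches 28 N. Stop at 12-13 N; push slowly. The fingers must not shove the jaw with more than 10 N.
- jaw_face (a point): Middle of the moving jaw's rubber face (34 x 32 mm), facing the fixed jaw; axes as the press. 76 mm from fixed_jaw when fully open (67 to 76 mm at first), about 43 mm when it grips the closed cassette. A ratchet holds it, up to one click behind the furthest pull; while the release is held down a spring of 4-5 N runs it back open in about half a second.
- release (a joint): Steel release lever's angle: 0 = holding pawl down in the teeth, grows as the tab is pressed; frees the bar above about 0.18, stop at 0.30. A spring lifts the tab when let go; when the pawl rests on a tooth it reads up to 0.15.
- release_tab (a point): Top of the ribbed steel release tab (22 x 30 mm, 72 mm above the bench), 9 mm from its end, over the bar just in front of the head: x = 0, y = 50 mm in the press frame. Press straight down about 11 mm to its stop; takes 2-10 N, more when the clamp is tight. Hold until the jaw is open.
- cassette_mid (a point): Centre of the octagonal white plastic filter cassette: 44 mm across flats, 44 mm long once closed, axis (y) along the bar, two upright flats to grasp across x (30 mm free to the bar). Cup from y = -22 to 4 mm, then the 18 mm long lid. 22 mm above its underside, 37 mm above the bench in the nest; 0.2 kg. Loose, 1-6 mm off the fixed jaw's face at first; the closing jaw pushes it up to that.
- cassette: The same cassette; origin in the middle of its underside, axes as cassette_mid.
- lid_face (a point): Middle of the lid's outer face, turned to the moving jaw; axes as cassette_mid, 34 mm from it with the lid 12 mm open, 22 mm when fully home; starts 6 to 11 mm open. The lid moves only under about 11 N and stays where it is left. That it is home is better felt than seen: the trigger stiffens short of its end.
- tray: Stainless steel tray with a dotted floor, fixed on the bench, 290 (x) x 200 (y) x 18 mm, wall and floor 3 mm thick; origin under its centre. Two flasks stand in its +x half; its -x half is free for the cassette.
- flask_a: Glass conical flask, base 64 mm across, 105 mm high, in the tray; origin at the middle of its underside. Leave alone.
- flask_b: A second flask, the same.
- bottle: Capped amber glass bottle, 64 mm across, 150 mm high, standing on the bench beyond the work; origin under its middle. Leave alone.
There are look-alikes about, which are no part of the job. There is more than one size of the cassette; the job needs the largest.

How it is judged (in metres and radians):
On the way, in this order (a step that is already met when the one before it is completed fails the run):
1. the lid is fully home (less than 0.8 mm off) with the moving jaw drawn in against it (within about one ratchet click) (y of lid_face in the frame of cassette below 0.0228 m and y of jaw_face in the frame of fixed_jaw below 0.0505 m), for 0.2 s.
2. the release has been pressed and the jaw has run back open (within 4 mm of its stop) (y of jaw_face in the frame of fixed_jaw above 0.072 m and y of lid_face in the frame of cassette below 0.0228 m), for 0.2 s.
At the end, for the whole second after the job is handed in: The lid is home within 0.8 mm, the jaw is open to within 4 mm of its stop, and the cassette lies on its side on the floor of the tray (its centre less than 32 mm above the tray's underside and at least 20 mm inside its rim), at rest (all of step 2 and x of cassette_mid in the frame of tray between -0.125 and 0.125 m and y of cassette_mid in the frame of tray between -0.08 and 0.08 m and z of cassette_mid in the frame of tray below 0.032 m and angle between cassette_mid's own y axis and vertical between 1.3 and 1.84 rad and linear speed of cassette below 0.02 m/s); the robot touches nothing.
It fails at once if the jaw squeezes the cassette with more than 28 N and crushes the membrane (contact force between jaw and cassette above 28 N).
It fails at once if the moving jaw is shoved by the fingers with more than 10 N (contact force between the fingers and jaw above 10 N).
It fails at once if the first flask is knocked over or moved more than 25 mm (distance of flask_a from where it was at the start of the episode above 0.025 m or angle between flask_a's own z axis and vertical above 0.5 rad).
It fails at once if the second flask is knocked over or moved more than 25 mm (distance of flask_b from where it was at the start of the episode above 0.025 m or angle between flask_b's own z axis and vertical above 0.5 rad).
It fails at once if the bottle is knocked over or moved more than 25 mm (distance of bottle from where it was at the start of the episode above 0.025 m or angle between bottle's own z axis and vertical above 0.5 rad).
It also fails if it takes over 72 s, if anything falls off the work surface, if the arm or the gripper's body presses on something with over 40 N, if the wrist force passes 120 N, or if a joint passes its speed limit or range.

## Robot

A 6-joint arm with a two-finger parallel gripper is mounted at the origin on the work surface. World frame = base frame: x ahead of the robot, y to its left, z up, the work surface at z = 0. Lengths are in m, angles in degrees, forces in N, time in s.
With the tool pointing down it reaches from about 0.4 to 0.825 m from the base axis. Payload 7 kg.
Tool frame: the origin (TCP) lies between the finger pads; the fingertips stand 19 mm ahead of it and the grasp point (between the pads) is the TCP; z points along the fingers, y is the line along which they close (so a half turn about z gives the same grasp; the last joint's range is limited). The gripper opens to 88 mm and grips with 3 to 60 N. Pads are 19 mm wide; open, the fingers measure 130 mm over their backs; the gripper's body (78 mm by 193 mm) begins 47 mm behind the grasp point.
Start: joints at [-47.836, 20.546, 0.682, 0, -70.136, -16.507], TCP at [0.292, -0.608, 0.246] pointing down, gripper open.
Joint ranges: [-176.03, 176.03], [-82.01, 121.73], [-58.28, 71.71], [-173.87, 95.51], [-174.79, -0.11], [-173.66, 173.66]. Speed limits (degrees/s): [136.94, 136.94, 172.46, 180, 180, 180].

## Interface

Orientations are given as [roll, pitch, yaw] about the fixed x, y, z axes, in that order (R = Rz(yaw) Ry(pitch) Rx(roll)).
In Python, from plant import get_obs, snapshot, close_job, spot_in, spot_point gives the robot as it stands.
- The arm moves only by the tool play_rows, never from a script. Its argument "plan" is a list of rows, each a list of 6 numbers: the shift along the tool's x, y, z in cm, then the turn, a rotation vector about the tool's x, y, z in degrees. A call has 1 to 20 rows; each row shifts and turns the commanded pose from where the row before left it, along the tool's axes as they then stand; what a row does not reach is not made up. A row lasts 1/12 s, in which the tool goes at most 41.7 mm and 7.16 degrees, less where a joint would pass 70% of its speed; a pose out of reach is approached as far as the arm can. A call is refused whole if a number of a shift passes 4.17 or a number of a turn 7.16, either way. A call with a gripper value outside its range is refused whole. "grip" is the finger opening in cm, from 0 to 8.76, set as the call begins (left out, the last holds). The fingers move at their own pace and stop on an object; the grip force is fixed at half the most. Time passes only in rows, so rows that do not move let the fingers close. It gives the time, the measured TCP pose, the force, the opening and the grip force at its end, in the units of the state.
- get_obs(): the state, without advancing time (a new reading comes with each control period).
- snapshot(name): name is "scene" or "top" or "wrist"; returns a dict with "frame" (420x560x3 uint8, red, green, blue), "fx", "fy", "cx", "cy" (pixels), "k1" (the pictures are not rectified: a ray, as slopes to the right and down, at radius r is drawn at 1 + k1 r^2 times it, then the intrinsics apply), "position" and "attitude" of the camera in the world. Camera axes: x right, y down, z forward; pixel columns grow to the right and rows downward; lengths in m; the calibration is good to about 2 mm. A picture is of the moment at which its call begins. There is no depth.
- close_job(): hands the job in; it is judged then, once.
Trained networks look in the newest picture that a camera, given by its name, has taken for a name from the list of things; names that differ only in an ending like _2 or _b are one class to them, and where a whole thing is asked for, a point or a joint stands for the part that bears it (a point fixed in the world has none). Each returns a list of dicts, best first, with "score" (0 to 1); they miss things now and then, are a little off and sometimes report something else, mostly with a low value. They report only what shows in the picture. A call takes as long as a camera call. They do not tell look-alikes from the thing itself.
- spot_in(camera, thing): "position" ([x, y, z] in m, in world coordinates, good to about 4 mm: the middle of the surface that is visible of it).
- spot_point(camera, thing): "position" ([x, y, z] in m, in world coordinates, good to about 4 mm: a listed point, or the origin of a listed thing).
The state is a dict: "clock": time; "joint_pos": joint angles; "qvel": joint speeds; "tau": joint torques, N m; "tool_pos": TCP position; "orientation": TCP orientation; "force": force on the tool from outside, world axes, zero at the start; "moment": the same for the moment, N m; "opening": finger opening in m; "gripper_force": force on a finger pad.
Only numpy, scipy, OpenCV 4.12 (cv2) and the standard library are available. Lean on these libraries where they do the work, as an engineer would, in place of code of your own. Each camera call takes 0.05 s, during which the arm holds its last target. There are 200 camera calls.

## Working session

There is one attempt and no reset: what is moved stays moved. The work goes in short steps, Python scripts to look and compute and a tool call to move; the robot and the scene stay as the last step left them, time stands still between calls to the robot, and variables do not carry over. Pictures are saved under pics/ and viewed, at most 10 in all, crops included, and the job is handed in when it is done.

Besides the shell and the picture viewer there is one more tool, called after "Call:" as name(argument=value, ...) on one line, values as JSON. play_rows: Moves the arm, as the interface text tells. Its arguments: {"type":"object","properties":{"plan":{"type":"array","items":{"type":"array","items":{"type":"number"}}},"grip":{"type":"number"}},"required":["plan"]}

```bash
ls; mkdir -p pics; cat > h.py <<'E'
import numpy as np, cv2
from plant import *
def snap(cam,fn=None):
    s=snapshot(cam)
    if fn: cv2.imwrite('pics/'+fn,s['frame'][:,:,::-1])
    return s
def proj(s,p):
    from scipy.spatial.transform import Rotation as R
    a=np.array(s['attitude'],float)
    M=a if a.shape==(3,3) else R.from_euler('xyz',a,degrees=True).as_matrix()
    c=M.T@(np.array(p)-s['position']); x,y=c[0]/c[2],c[1]/c[2]; k=1+s['k1']*(x*x+y*y)
    return np.round([s['fx']*x*k+s['cx'],s['fy']*y*k+s['cy']]).astype(int)
E
python3 - <<'E'
from h import *
for cam in ['scene','top']:
    s=snap(cam,cam+'1.png'); print(cam,s['position'],s['attitude'],s['fx'],s['k1'])
    for n in ['press','fixed_jaw','jaw_face','trigger_front','release_tab','cassette_mid','lid_face','tray','flask_a','bottle']:
        for d in spot_point(cam,n)[:4]: print(n,np.round(d['position'],3),round(d['score'],2),proj(s,d['position']))
o=get_obs();print(o)
E
```

```text
pics
scene [0.96123084 0.69217605 0.58452603] [-125.0212129     0.86692497  151.6417142 ] 414.34324335109096 -0.11266636846038239
press [ 0.565  0.218 -0.004] 0.71 [340 273]
fixed_jaw [0.632 0.25  0.034] 0.86 [323 281]
fixed_jaw [ 0.548 -0.188  0.   ] 0.57 [258 179]
jaw_face [0.631 0.324 0.032] 0.84 [347 309]
jaw_face [ 0.648 -0.228  0.008] 0.22 [219 179]
trigger_front [0.494 0.256 0.043] 0.79 [383 255]
release_tab [0.568 0.26  0.071] 0.71 [356 258]
cassette_mid [0.628 0.275 0.036] 0.98 [332 289]
cassette_mid [0.736 0.359 0.014] 0.84 [305 355]
cassette_mid [0.727 0.265 0.016] 0.83 [281 313]
lid_face [0.629 0.304 0.036] 0.75 [341 299]
lid_face [0.714 0.281 0.016] 0.74 [293 316]
lid_face [0.712 0.358 0.015] 0.67 [318 348]
lid_face [0.494 0.255 0.04 ] 0.65 [383 256]
tray [ 0.549 -0.187 -0.   ] 0.62 [258 179]
tray [0.567 0.262 0.073] 0.17 [357 258]
flask_a [ 0.629 -0.127  0.003] 0.71 [240 197]
flask_a [ 0.65  -0.228  0.008] 0.56 [218 180]
bottle [ 0.738  0.026 -0.   ] 0.58 [224 246]
top [0.45976866 0.04354351 0.92538023] [-1.68016450e+02  8.61860060e-02 -8.33165862e+01] 411.3277856718655
[... 717 characters left out ...]
28 0.   ] 0.94 [305 180]
{'clock': 1.1, 'joint_pos': array([-4.78357300e+01,  2.05460620e+01,  6.81414446e-01,  6.38076395e-04,
       -7.01385691e+01, -1.65080793e+01]), 'qvel': array([-0.07570255,  0.11994043,  0.07321984, -0.14796939,  0.05926139,
       -0.02829051]), 'tau': array([-1.91352978e-03, -5.82399344e+01,  2.93302166e+01,  7.00221419e+00,
        1.25372937e-02, -5.76304410e-05]), 'tool_pos': array([ 0.29222419, -0.60842009,  0.24556248]), 'orientation': array([ 1.79997086e+02, -1.48938380e-03, -1.54343593e+02]), 'force': array([ 0.77821223, -0.31524374,  0.18903703]), 'moment': array([-0.01378397,  0.02855845, -0.00888454]), 'gripper_force': 0.0, 'opening': 0.0874887693766739}
```

```bash
python3 - <<'E'
from h import *
a=cv2.imread('pics/top1.png')[130:310,110:330]; cv2.imwrite('pics/c1.png',cv2.resize(a,None,fx=3.3,fy=3.3,interpolation=2))
b=cv2.imread('pics/scene1.png')[210:390,240:440]; cv2.imwrite('pics/c2.png',cv2.resize(b,None,fx=3.3,fy=3.3,interpolation=2))
L={'press':(0,0),'fj':(62,34),'tr':(-76,40),'rel':(0,50)}
# rigid fit without trigger
P=np.array([[0,0],[62,34],[0,50],[62,109]])/1000
W=np.array([[.565,.2185],[.628,.2485],[.5655,.263],[.6305,.322]])
p=P-P.mean(0);w=W-W.mean(0)
th=np.arctan2((p[:,0]*w[:,1]-p[:,1]*w[:,0]).sum(),(p*w).sum());c,s=np.cos(th),np.sin(th);R=np.array([[c,-s],[s,c]])
t=W.mean(0)-R@P.mean(0);print(np.degrees(th),t,W-(P@R.T+t))
for n,q in dict(tr=(-.076,.04),rel=(0,.05),fj=(.062,.034)).items():print(n,R@q+t)
E
```

```text
-1.8689976848629493 [0.56469285 0.21578671] [[ 0.00030715  0.00271329]
 [ 0.00023125  0.00075346]
 [-0.00082357 -0.00276011]
 [ 0.00028517 -0.00070664]]
tr [0.49003785 0.25824413]
rel [0.56632357 0.26576011]
fj [0.62776875 0.24774654]
```

View pics/c1.png

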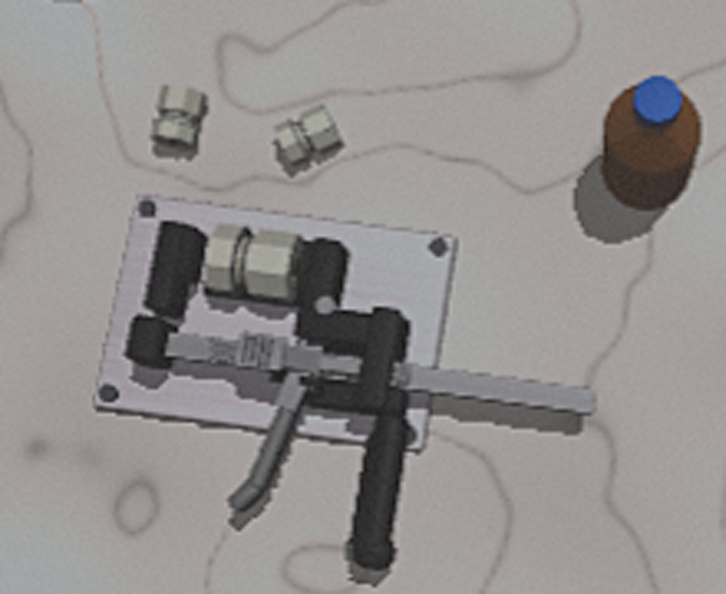

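View pics/c2.png

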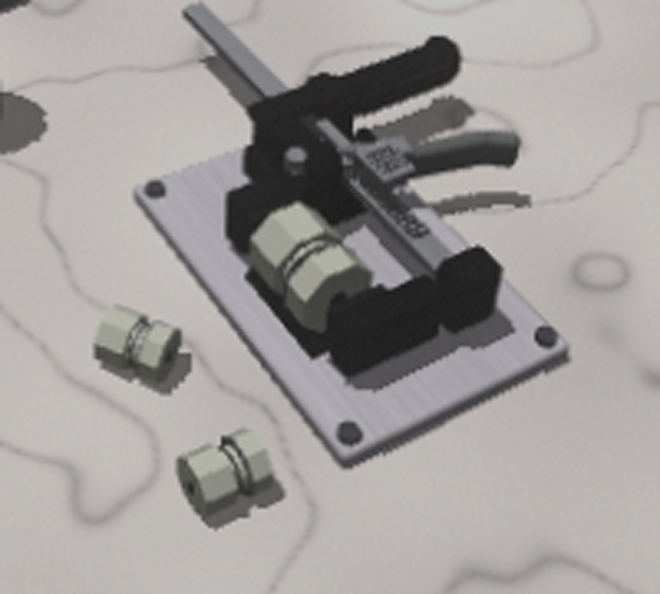

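Cassette candidates: clamp (top 191,209), which is the largest, and loose look-alikes at (204,170) and (165,164), visibly smaller. I choose the one in the clamp. The crops confirm this: the lid is open towards the moving jaw, the trigger tip is at crop 240,495 and the tab at 258,350.

```bash
cat >> h.py <<'E'
from scipy.spatial.transform import Rotation as R
def unproj(s,u,v,z):
    x,y=(u-s['cx'])/s['fx'],(v-s['cy'])/s['fy']; X,Y=x,y
    for _ in range(10):
        k=1+s['k1']*(X*X+Y*Y); X,Y=x/k,y/k
    d=R.from_euler('xyz',s['attitude'],degrees=True).as_matrix()@[X,Y,1]; p=np.array(s['position'])
    return p+d*(z-p[2])/d[2]
def rel(goal):
    "tool-frame shift (cm) to world goal, plus yaw"
    o=get_obs();M=R.from_euler('xyz',o['orientation'],degrees=True).as_matrix()
    return np.round(100*M.T@(np.array(goal)-o['tool_pos']),2)
E
python3 - <<'E'
from h import *
s=snap('top')
b=[unproj(s,110+u/3.3,130+v/3.3,.014)[:2] for u,v in [(148,208),(438,246),(109,393),(412,440)]]
print(np.round(b,4))
for i,j in [(0,1),(2,3),(2,0),(3,1)]:
    d=b[j]-b[i]; print(np.linalg.norm(d),np.degrees(np.arctan2(d[1],d[0])))
e=unproj(s,110+590/3.3,130+398/3.3,.044);f=unproj(s,110+170/3.3,130+345/3.3,.044);d=f-e;print('bar',e,f,np.degrees(np.arctan2(d[1],d[0])))
for uv in [(240,495),(296,385)]: print(unproj(s,110+uv[0]/3.3,130+uv[1]/3.3,.051))
print(rel([.49,.31,.2]))
E
```

```text
[[0.6599 0.3654]
 [0.6565 0.1627]
 [0.5305 0.368 ]
 [0.5227 0.1616]]
0.20275093514256134 -90.96777595157731
0.2065246060250122 -92.15026226204716
0.12945719855034726 -1.1666311901217357
0.1337586600402412 0.4375244358871661
bar [0.56098954 0.0466151  0.044     ] [0.56374157 0.32376717 0.044     ] 89.4310905064505
[0.47321023 0.26029911 0.051     ]
[0.54655022 0.23625301 0.051     ]
[-57.59  74.22   4.55]
```

Call:
play_rows(plan=[[-2.1, 2.72, 0.1, 0, 0, 0], [-2.1, 2.72, 0.1, 0, 0, 0], [-2.1, 2.72, 0.1, 0, 0, 0], [-2.1, 2.72, 0.1, 0, 0, 0], [-2.1, 2.72, 0.1, 0, 0, 0], [-2.1, 2.72, 0.1, 0, 0, 0], [-2.1, 2.72, 0.1, 0, 0, 0], [-2.1, 2.72, 0.1, 0, 0, 0], [-2.1, 2.72, 0.1, 0, 0, 0], [-2.1, 2.72, 0.1, 0, 0, 0], [-2.1, 2.72, 0.1, 0, 0, 0], [-2.1, 2.72, 0.1, 0, 0, 0], [-2.1, 2.72, 0.1, 0, 0, 0], [-2.1, 2.72, 0.1, 0, 0, 0], [-2.1, 2.72, 0.1, 0, 0, 0], [-2.1, 2.72, 0.1, 0, 0, 0], [-2.1, 2.72, 0.1, 0, 0, 0], [-2.1, 2.72, 0.1, 0, 0, 0], [-2.1, 2.72, 0.1, 0, 0, 0], [-2.1, 2.72, 0.1, 0, 0, 0]], grip=0)

```text
clock: 2.82
tool_pos: [0.4353, 0.0656, 0.226]
orientation: [180.0, 0.1, -154.3]
force: [0.8, -0.5, 0.2]
opening: 0.0002
gripper_force: 0.0
```

Call:
play_rows(plan=[[-2.1, 2.72, 0.3, 0, 0, 0], [-2.1, 2.72, 0.3, 0, 0, 0], [-2.1, 2.72, 0.3, 0, 0, 0], [-2.1, 2.72, 0.3, 0, 0, 0], [-2.1, 2.72, 0.3, 0, 0, 0], [-2.1, 2.72, 0.3, 0, 0, 0], [-2.1, 2.72, 0.3, 0, 0, 0], [0, 0, 0, 0, 0, 6.7], [0, 0, 0, 0, 0, 6.7], [0, 0, 0, 0, 0, 6.7], [0, 0, 0, 0, 0, 6.6], [0, 0, 0, 0, 0, 0]])

```text
clock: 3.82
tool_pos: [0.4853, 0.2992, 0.2045]
orientation: [-180.0, -0.0, 178.7]
force: [0.7, -0.2, 0.0]
opening: 0.0003
gripper_force: 0.0
```

```bash
python3 - <<'E'
from h import *
o=get_obs();print(o['tool_pos'],o['orientation'],o['force'],o['opening'],o['joint_pos'],rel([.49,.31,.12]))
s=snap('wrist','w1.png')
for n in ['trigger_front','release_tab','press','jaw_face','fixed_jaw','cassette_mid','lid_face']:
    for d in spot_point('wrist',n)[:2]: print(n,np.round(d['position'],3),round(d['score'],2),proj(s,d['position']))
E
```

```text
[0.48533129 0.2992094  0.20451915] [-1.79996405e+02 -1.93683775e-03  1.78666300e+02] [ 0.6590027  -0.1564312   0.04442369] 0.0003247304187105262 [ 5.13122935e+01  1.25054390e+01 -1.61857834e+01  7.31651869e-04
 -6.13128107e+01 -1.42646344e+02] [-0.44  1.09  8.45]
trigger_front [0.494 0.257 0.041] 0.79 [233 206]
press [ 0.561  0.216 -0.   ] 0.59 [203 258]
fixed_jaw [0.495 0.253 0.041] 0.23 [229 208]
```

View pics/w1.png

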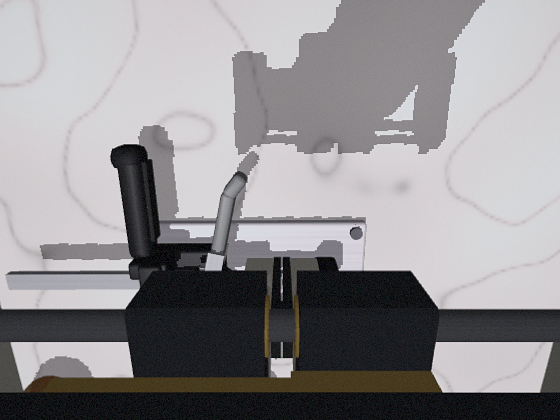

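The picture shows the trigger lever from (215,265) to (230,195), with its flared end at (250,155). The closed fingers are at (282,320), in front of it.

Call:
play_rows(plan=[[-0.8, 0, 3.2, 0, 0, 0], [-0.8, 0, 3.2, 0, 0, 0], [0, 0, 3.2, 0, 0, 0], [0, 0, 3.2, 0, 0, 0], [0, 0, 3.1, 0, 0, 0], [0, 0, 0, 0, 0, 0]])

```text
clock: 4.72
tool_pos: [0.4985, 0.2959, 0.0398]
orientation: [-179.6, -0.4, 178.9]
force: [-0.3, -1.2, -0.1]
opening: 0.0005
gripper_force: 0.0
```

Call:
play_rows(plan=[[0, -0.3, 0, 0, 0, 0], [0, -0.3, 0, 0, 0, 0], [0, -0.3, 0, 0, 0, 0], [0, -0.3, 0, 0, 0, 0], [0, 0, 0, 0, 0, 0]])

```text
clock: 5.13
tool_pos: [0.5016, 0.2867, 0.0473]
orientation: [179.9, 0.1, 178.9]
force: [0.9, -0.3, -0.7]
opening: 0.0002
gripper_force: 0.0
```

Call:
play_rows(plan=[[0, -0.2, 0, 0, 0, 0], [0, -0.2, 0, 0, 0, 0], [0, -0.2, 0, 0, 0, 0], [0, 0, 0, 0, 0, 0]])

```text
clock: 5.47
tool_pos: [0.501, 0.2804, 0.0457]
orientation: [180.0, -0.0, 178.9]
force: [0.0, 0.0, 0.5]
opening: 0.0004
gripper_force: 0.0
```

Call:
play_rows(plan=[[0, -0.2, 0, 0, 0, 0], [0.19, -0.344, 0, 0, 0, -2], [0.19, -0.344, 0, 0, 0, -2], [0.19, -0.344, 0, 0, 0, -2], [0, 0, 0, 0, 0, 0]])

```text
clock: 5.88
tool_pos: [0.4956, 0.2684, 0.0457]
orientation: [180.0, 0.0, -174.9]
force: [1.3, 1.0, 0.3]
opening: 0.0006
gripper_force: 0.9
```

Call:
play_rows(plan=[[0.19, -0.344, 0, 0, 0, -2], [0.19, -0.344, 0, 0, 0, -2], [0.19, -0.344, 0, 0, 0, -2], [0.19, -0.344, 0, 0, 0, -2], [0, 0, 0, 0, 0, 0]])

```text
clock: 6.3
tool_pos: [0.4906, 0.2547, 0.0459]
orientation: [179.9, 0.1, -167.0]
force: [1.7, 5.0, -1.9]
opening: 0.0006
gripper_force: 2.0
```

Call:
play_rows(plan=[[0.19, -0.344, 0, 0, 0, -2], [0.19, -0.344, 0, 0, 0, -2], [0.19, -0.344, 0, 0, 0, -2], [0.19, -0.344, 0, 0, 0, -2], [0, 0, 0, 0, 0, 0]])

```text
clock: 6.72
tool_pos: [0.4873, 0.2395, 0.046]
orientation: [179.9, 0.1, -159.0]
force: [1.5, 5.3, -0.7]
opening: 0.0001
gripper_force: 2.2
```

Call:
play_rows(plan=[[0.19, -0.344, 0, 0, 0, -2], [0.19, -0.344, 0, 0, 0, -2], [0, 0, 0, 0, 0, 0]])

```text
clock: 6.97
tool_pos: [0.4863, 0.2315, 0.046]
orientation: [180.0, 0.1, -155.1]
force: [2.4, 4.6, 0.4]
opening: 0.0003
gripper_force: 2.2
```

```bash
python3 - <<'E'
from h import *
o=get_obs();print(o['tool_pos'],o['orientation'],o['force'])
for c in ['scene','top']:
    s=snap(c,c+'2.png')
    for n in ['trigger_front','jaw_face','lid_face','cassette_mid']:
        for d in spot_point(c,n)[:2]: print(n,np.round(d['position'],3),round(d['score'],2),proj(s,d['position']))
b=cv2.imread('pics/scene2.png')[210:390,240:440]; cv2.imwrite('pics/c3.png',cv2.resize(b,None,fx=3.3,fy=3.3,interpolation=2))
E
```

```text
[0.48625524 0.23153105 0.04600004] [ 1.79963604e+02  1.21731228e-01 -1.55063820e+02] [2.35584749 4.61366485 0.43189443]
trigger_front [0.489 0.215 0.038] 0.75 [371 244]
trigger_front [ 0.549 -0.186 -0.002] 0.69 [258 180]
jaw_face [0.631 0.313 0.036] 0.75 [343 303]
lid_face [0.716 0.278 0.015] 0.71 [290 316]
lid_face [0.712 0.358 0.012] 0.65 [317 349]
cassette_mid [0.729 0.262 0.014] 0.74 [280 313]
cassette_mid [0.625 0.275 0.036] 0.63 [334 288]
jaw_face [0.628 0.309 0.04 ] 0.74 [174 207]
lid_face [0.625 0.305 0.033] 0.75 [176 209]
lid_face [0.71  0.359 0.015] 0.63 [161 172]
cassette_mid [0.629 0.277 0.035] 0.89 [189 209]
cassette_mid [0.735 0.354 0.013] 0.77 [166 163]
```

View pics/c3.png

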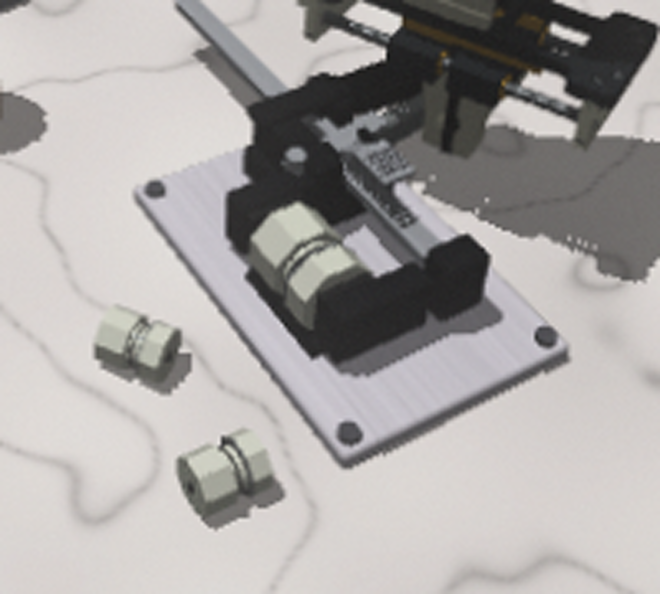

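The jaw has come in about 10 mm and is now just at the lid (crop 320,290). Next is the end of the stroke.

Call:
play_rows(plan=[[0.1, -0.172, 0, 0, 0, -1], [0.1, -0.172, 0, 0, 0, -1], [0, 0, 0, 0, 0, 0]])

```text
clock: 7.72
tool_pos: [0.4861, 0.2279, 0.046]
orientation: [180.0, 0.1, -153.1]
force: [1.5, 6.0, 0.7]
opening: 0.0001
gripper_force: 2.6
```

Call:
play_rows(plan=[[0.1, -0.172, 0, 0, 0, -1], [0.1, -0.172, 0, 0, 0, -1], [0, 0, 0, 0, 0, 0]])

```text
clock: 7.97
tool_pos: [0.486, 0.2248, 0.0461]
orientation: [179.9, 0.2, -151.1]
force: [0.3, 9.5, -1.5]
opening: 0.0004
gripper_force: 4.3
```

Call:
play_rows(plan=[[0.1, -0.172, 0, 0, 0, -1], [0, 0, 0, 0, 0, 0]])

```text
clock: 8.13
tool_pos: [0.4859, 0.2244, 0.0462]
orientation: [179.8, 0.3, -150.2]
force: [-5.4, 16.2, -1.4]
opening: 0.0005
gripper_force: 8.6
```

That was the trigger's end stop. Let it go back.

Call:
play_rows(plan=[[-0.38, 0.69, 0, 0, 0, 4], [-0.38, 0.69, 0, 0, 0, 4], [-0.38, 0.69, 0, 0, 0, 4], [-0.38, 0.69, 0, 0, 0, 4], [-0.38, 0.69, 0, 0, 0, 4], [-0.38, 0.69, 0, 0, 0, 4], [-0.38, 0.69, 0, 0, 0, 4], [-0.1, 0.4, 0, 0, 0, 3], [0, 0, 0, 0, 0, 0]])

```text
clock: 8.88
tool_pos: [0.4957, 0.2784, 0.0451]
orientation: [-179.9, -0.1, 178.7]
force: [0.0, 0.2, 0.0]
opening: 0.0005
gripper_force: 0.0
```

Call:
play_rows(plan=[[-0.5, 0.5, 0, 0, 0, 0], [0, 0, 0, 0, 0, 0], [0, -0.5, 0, 0, 0, 0], [0.19, -0.344, 0, 0, 0, -2], [0.19, -0.344, 0, 0, 0, -2], [0.19, -0.344, 0, 0, 0, -2], [0.19, -0.344, 0, 0, 0, -2], [0.19, -0.344, 0, 0, 0, -2], [0, 0, 0, 0, 0, 0]])

```text
clock: 9.63
tool_pos: [0.4929, 0.2607, 0.046]
orientation: [179.9, 0.1, -170.9]
force: [1.9, 3.8, -1.4]
opening: 0.0004
gripper_force: 1.9
```

Call:
play_rows(plan=[[0.19, -0.344, 0, 0, 0, -2], [0.19, -0.344, 0, 0, 0, -2], [0.19, -0.344, 0, 0, 0, -2], [0.19, -0.344, 0, 0, 0, -2], [0, 0, 0, 0, 0, 0]])

```text
clock: 10.05
tool_pos: [0.4886, 0.2462, 0.0461]
orientation: [179.9, 0.1, -163.0]
force: [3.3, 5.4, -0.5]
opening: 0.0003
gripper_force: 2.2
```

Call:
play_rows(plan=[[0.19, -0.344, 0, 0, 0, -2], [0.19, -0.344, 0, 0, 0, -2], [0.19, -0.344, 0, 0, 0, -2], [0, 0, 0, 0, 0, 0]])

```text
clock: 10.38
tool_pos: [0.4868, 0.2349, 0.0461]
orientation: [179.9, 0.2, -157.0]
force: [2.4, 5.3, -0.7]
opening: 0.0001
gripper_force: 2.6
```

Call:
play_rows(plan=[[0.19, -0.344, 0, 0, 0, -2], [0.19, -0.344, 0, 0, 0, -2], [0, 0, 0, 0, 0, 0]])

```text
clock: 10.63
tool_pos: [0.4863, 0.2278, 0.0462]
orientation: [179.9, 0.2, -153.0]
force: [1.6, 9.9, -1.2]
opening: 0.0004
gripper_force: 4.0
```

Call:
play_rows(plan=[[0.1, -0.172, 0, 0, 0, -1], [0, 0, 0, 0, 0, 0]])

```text
clock: 10.8
tool_pos: [0.4863, 0.2262, 0.0462]
orientation: [179.9, 0.2, -152.1]
force: [0.7, 9.9, -1.5]
opening: 0.0005
gripper_force: 4.4
```

```bash
python3 - <<'E'
from h import *
o=get_obs();print(o['tool_pos'],o['orientation'],o['force'])
for c in ['scene','top']:
    s=snap(c,c+'3.png')
    for n in ['jaw_face','lid_face','cassette_mid']:
        for d in spot_point(c,n)[:3]: 
            if d['position'][0]<.68: print(n,np.round(d['position'],3),round(d['score'],2),proj(s,d['position']))
E
```

```text
[0.48625365 0.22616992 0.04622269] [ 179.8984243     0.23691483 -152.08465471] [ 0.70635681  9.92830788 -1.48554381]
jaw_face [0.631 0.305 0.035] 0.73 [341 300]
jaw_face [0.567 0.216 0.001] 0.49 [339 271]
lid_face [ 0.646 -0.23   0.007] 0.66 [219 179]
cassette_mid [0.627 0.268 0.034] 0.92 [330 286]
jaw_face [0.626 0.302 0.043] 0.64 [177 208]
lid_face [0.626 0.3   0.032] 0.52 [179 209]
cassette_mid [0.63  0.272 0.036] 0.57 [191 208]
```

Call:
play_rows(plan=[[-0.38, 0.69, 0, 0, 0, 4], [-0.38, 0.69, 0, 0, 0, 4], [-0.38, 0.69, 0, 0, 0, 4], [-0.38, 0.69, 0, 0, 0, 4], [-0.38, 0.69, 0, 0, 0, 4], [-0.38, 0.69, 0, 0, 0, 4], [-0.38, 0.69, 0, 0, 0, 4], [-0.6, 0.9, 0, 0, 0, 2], [0, 0, 0, 0, 0, 0]])

```text
clock: 11.95
tool_pos: [0.5036, 0.2869, 0.0454]
orientation: [-179.9, -0.0, 177.8]
force: [1.1, 0.7, 0.0]
opening: 0.0004
gripper_force: 0.0
```

Call:
play_rows(plan=[[0, 0, 0, 0, 0, 0], [0, -0.5, 0, 0, 0, 0], [0.19, -0.344, 0, 0, 0, -2], [0.19, -0.344, 0, 0, 0, -2], [0.19, -0.344, 0, 0, 0, -2], [0.19, -0.344, 0, 0, 0, -2], [0.19, -0.344, 0, 0, 0, -2], [0, 0, 0, 0, 0, 0]])

```text
clock: 12.62
tool_pos: [0.494, 0.2632, 0.0459]
orientation: [180.0, 0.0, -172.0]
force: [1.3, 3.5, -1.6]
opening: 0.0004
gripper_force: 1.3
```

Call:
play_rows(plan=[[0.1, -0.172, 0, 0, 0, -1], [0.1, -0.172, 0, 0, 0, -1], [0.1, -0.172, 0, 0, 0, -1], [0.1, -0.172, 0, 0, 0, -1], [0, 0, 0, 0, 0, 0]])

```text
clock: 13.03
tool_pos: [0.4917, 0.2569, 0.0459]
orientation: [179.9, 0.1, -168.0]
force: [2.2, 5.2, -1.7]
opening: 0.0003
gripper_force: 2.4
```

Call:
play_rows(plan=[[0.1, -0.172, 0, 0, 0, -1], [0.1, -0.172, 0, 0, 0, -1], [0.1, -0.172, 0, 0, 0, -1], [0.1, -0.172, 0, 0, 0, -1], [0, 0, 0, 0, 0, 0]])

```text
clock: 13.45
tool_pos: [0.4898, 0.2504, 0.0459]
orientation: [179.9, 0.2, -164.0]
force: [2.4, 8.2, -3.5]
opening: 0.0001
gripper_force: 4.0
```

Call:
play_rows(plan=[[0.1, -0.172, 0, 0, 0, -1], [0.1, -0.172, 0, 0, 0, -1], [0.1, -0.172, 0, 0, 0, -1], [0, 0, 0, 0, 0, 0]])

```text
clock: 13.78
tool_pos: [0.4886, 0.2445, 0.046]
orientation: [179.9, 0.2, -160.9]
force: [1.5, 7.4, -3.8]
opening: 0.0002
gripper_force: 3.8
```

Call:
play_rows(plan=[[0.1, -0.172, 0, 0, 0, -1], [0.1, -0.172, 0, 0, 0, -1], [0, 0, 0, 0, 0, 0]])

```text
clock: 14.03
tool_pos: [0.4879, 0.2408, 0.046]
orientation: [179.9, 0.2, -159.0]
force: [2.0, 7.9, -3.3]
opening: 0.0006
gripper_force: 3.9
```

Call:
play_rows(plan=[[0.1, -0.172, 0, 0, 0, -1], [0.1, -0.172, 0, 0, 0, -1], [0, 0, 0, 0, 0, 0]])

```text
clock: 14.28
tool_pos: [0.4874, 0.2369, 0.046]
orientation: [179.9, 0.2, -156.9]
force: [1.8, 9.1, -4.2]
opening: 0.0004
gripper_force: 4.0
```

Call:
play_rows(plan=[[0.05, -0.086, 0, 0, 0, -0.5], [0.05, -0.086, 0, 0, 0, -0.5], [0, 0, 0, 0, 0, 0]])

```text
clock: 14.53
tool_pos: [0.4872, 0.2351, 0.046]
orientation: [179.9, 0.2, -156.0]
force: [1.5, 10.3, -4.0]
opening: 0.0003
gripper_force: 4.2
```

Call:
play_rows(plan=[[0.05, -0.086, 0, 0, 0, -0.5], [0.05, -0.086, 0, 0, 0, -0.5], [0, 0, 0, 0, 0, 0]])

```text
clock: 14.78
tool_pos: [0.487, 0.2332, 0.046]
orientation: [179.9, 0.2, -155.0]
force: [2.1, 9.6, -3.7]
opening: 0.0002
gripper_force: 4.3
```

```bash
python3 - <<'E'
from h import *
for c in ['scene','top']:
    s=snap(c,c+'4.png')
    for n in ['jaw_face','lid_face','cassette_mid']:
        for d in spot_point(c,n)[:3]: 
            if .6<d['position'][0]<.68 and d['position'][1]>0: print(n,np.round(d['position'],3),round(d['score'],2),proj(s,d['position']))
E
```

```text
jaw_face [0.631 0.299 0.036] 0.64 [338 298]
lid_face [0.627 0.294 0.037] 0.57 [339 294]
cassette_mid [0.626 0.269 0.038] 0.68 [331 285]
jaw_face [0.628 0.292 0.041] 0.96 [181 208]
lid_face [0.625 0.292 0.03 ] 0.61 [182 210]
cassette_mid [0.628 0.27  0.036] 0.56 [192 209]
```

Call:
play_rows(plan=[[0.05, -0.086, 0, 0, 0, -0.5], [0.05, -0.086, 0, 0, 0, -0.5], [0, 0, 0, 0, 0, 0]])

```text
clock: 15.43
tool_pos: [0.4868, 0.2311, 0.046]
orientation: [179.9, 0.2, -154.0]
force: [1.9, 8.9, -3.1]
opening: 0.0004
gripper_force: 4.1
```

Call:
play_rows(plan=[[0.05, -0.086, 0, 0, 0, -0.5], [0, 0, 0, 0, 0, 0]])

```text
clock: 15.6
tool_pos: [0.4867, 0.2302, 0.046]
orientation: [179.9, 0.2, -153.5]
force: [2.3, 9.4, -3.4]
opening: 0.0003
gripper_force: 4.2
```

Call:
play_rows(plan=[[0.05, -0.086, 0, 0, 0, -0.5], [0, 0, 0, 0, 0, 0]])

```text
clock: 15.77
tool_pos: [0.4867, 0.2292, 0.046]
orientation: [179.9, 0.2, -153.0]
force: [1.8, 9.9, -3.3]
opening: 0.0006
gripper_force: 4.3
```

Call:
play_rows(plan=[[0.05, -0.086, 0, 0, 0, -0.5], [0.0, -0.04, 0, 0, 0, 0], [0, 0, 0, 0, 0, 0]])

```text
clock: 16.02
tool_pos: [0.4867, 0.228, 0.046]
orientation: [179.9, 0.2, -152.5]
force: [1.0, 10.5, -3.4]
opening: 0.0003
gripper_force: 4.8
```

Call:
play_rows(plan=[[0.05, -0.086, 0, 0, 0, -0.5], [0, 0, 0, 0, 0, 0]])

```text
clock: 16.18
tool_pos: [0.4867, 0.2272, 0.046]
orientation: [179.9, 0.2, -152.0]
force: [0.7, 12.2, -2.8]
opening: 0.0009
gripper_force: 5.1
```

Call:
play_rows(plan=[[0, 0, 0, 0, 0, 0], [0, 0, 0, 0, 0, 0], [0, 0, 0, 0, 0, 0]])

```text
clock: 16.43
tool_pos: [0.4867, 0.2273, 0.046]
orientation: [179.9, 0.2, -152.0]
force: [-0.4, 11.1, -4.1]
opening: 0.0007
gripper_force: 5.1
```

```bash
python3 - <<'E'
from h import *
J=[]
for i in range(3):
  for c in ['scene','top']:
    s=snap(c)
    f=[d['position'] for d in spot_point(c,'jaw_face') if .6<d['position'][0]<.68 and d['position'][1]>.2][:1]
    l=[d['position'] for d in spot_point(c,'lid_face') if .6<d['position'][0]<.68 and d['position'][1]>.2][:1]
    m=[d['position'] for d in spot_point(c,'cassette_mid') if .6<d['position'][0]<.68 and d['position'][1]>.2][:1]
    print(c,*[np.round(x[0],3) if x else None for x in (f,l,m)])
print(get_obs()['force'])
E
```

```text
scene [0.629 0.297 0.034] [0.628 0.289 0.035] [0.624 0.268 0.037]
top [0.629 0.296 0.04 ] [0.622 0.29  0.032] [0.628 0.271 0.037]
scene [0.631 0.3   0.034] [0.631 0.292 0.033] [0.625 0.266 0.039]
top [0.628 0.294 0.04 ] [0.622 0.293 0.033] [0.63  0.271 0.035]
scene [0.629 0.297 0.035] [0.63  0.291 0.033] [0.626 0.266 0.037]
top [0.629 0.294 0.041] [0.624 0.29  0.035] [0.628 0.269 0.036]
[-1.24498846 12.23409534 -3.66912008]
```

Call:
play_rows(plan=[[-0.38, 0.69, 0, 0, 0, 4], [-0.38, 0.69, 0, 0, 0, 4], [-0.38, 0.69, 0, 0, 0, 4], [-0.38, 0.69, 0, 0, 0, 4], [-0.38, 0.69, 0, 0, 0, 4], [-0.38, 0.69, 0, 0, 0, 4], [-0.38, 0.69, 0, 0, 0, 4], [-0.6, 0.8, 0, 0, 0, 2], [0, 0, 0, 0, 0, 0]])

```text
clock: 18.38
tool_pos: [0.5041, 0.2864, 0.0453]
orientation: [-179.9, -0.0, 177.9]
force: [0.4, -1.1, -0.1]
opening: 0.0003
gripper_force: 0.0
```

Call:
play_rows(plan=[[0, 0, 0, 0, 0, 0], [0, -0.5, 0, 0, 0, 0], [0.19, -0.344, 0, 0, 0, -2], [0.19, -0.344, 0, 0, 0, -2], [0.1, -0.172, 0, 0, 0, -1], [0.1, -0.172, 0, 0, 0, -1], [0, 0, 0, 0, 0, 0]])

```text
clock: 18.97
tool_pos: [0.4976, 0.2702, 0.0457]
orientation: [180.0, -0.0, -176.0]
force: [0.1, 1.1, -0.6]
opening: 0.0005
gripper_force: 0.4
```

Call:
play_rows(plan=[[0.1, -0.172, 0, 0, 0, -1], [0.1, -0.172, 0, 0, 0, -1], [0, 0, 0, 0, 0, 0]])

```text
clock: 19.22
tool_pos: [0.4961, 0.267, 0.0456]
orientation: [180.0, 0.0, -174.0]
force: [1.9, 1.6, -0.4]
opening: 0.0004
gripper_force: 0.7
```

Call:
play_rows(plan=[[0.1, -0.172, 0, 0, 0, -1], [0.1, -0.172, 0, 0, 0, -1], [0, 0, 0, 0, 0, 0]])

```text
clock: 19.47
tool_pos: [0.4946, 0.2636, 0.0457]
orientation: [180.0, 0.0, -171.9]
force: [1.6, 2.2, -0.5]
opening: 0.0003
gripper_force: 1.3
```

Call:
play_rows(plan=[[0.1, -0.172, 0, 0, 0, -1], [0, 0, 0, 0, 0, 0]])

```text
clock: 19.63
tool_pos: [0.4941, 0.262, 0.0457]
orientation: [180.0, 0.1, -171.0]
force: [2.5, 3.6, -1.3]
opening: -0.0002
gripper_force: 1.9
```

Call:
play_rows(plan=[[0.1, -0.172, 0, 0, 0, -1], [0, 0, 0, 0, 0, 0]])

```text
clock: 19.8
tool_pos: [0.4935, 0.2603, 0.0458]
orientation: [180.0, 0.1, -170.0]
force: [2.3, 5.4, -1.5]
opening: 0.0005
gripper_force: 2.2
```

Call:
play_rows(plan=[[0.1, -0.172, 0, 0, 0, -1], [0, 0, 0, 0, 0, 0]])

```text
clock: 19.97
tool_pos: [0.4929, 0.2587, 0.0458]
orientation: [179.9, 0.1, -169.0]
force: [3.8, 4.5, -2.3]
opening: 0.0004
gripper_force: 2.6
```

Call:
play_rows(plan=[[0.05, -0.086, 0, 0, 0, -0.5], [0, 0, 0, 0, 0, 0]])

```text
clock: 20.13
tool_pos: [0.4927, 0.2581, 0.0458]
orientation: [179.9, 0.1, -168.5]
force: [3.2, 6.3, -1.8]
opening: 0.0007
gripper_force: 3.0
```

Call:
play_rows(plan=[[0.05, -0.086, 0, 0, 0, -0.5], [0, 0, 0, 0, 0, 0]])

```text
clock: 20.3
tool_pos: [0.4924, 0.2574, 0.0458]
orientation: [179.9, 0.1, -168.0]
force: [2.5, 7.1, -2.4]
opening: 0.0003
gripper_force: 3.3
```

Call:
play_rows(plan=[[0.1, -0.172, 0, 0, 0, -1], [0, 0, 0, 0, 0, 0]])

```text
clock: 20.47
tool_pos: [0.4919, 0.2559, 0.0459]
orientation: [179.9, 0.2, -167.0]
force: [2.3, 8.2, -3.9]
opening: 0.0003
gripper_force: 3.9
```

Call:
play_rows(plan=[[0.05, -0.086, 0, 0, 0, -0.5], [0, 0, 0, 0, 0, 0]])

```text
clock: 20.63
tool_pos: [0.4917, 0.2552, 0.0459]
orientation: [179.9, 0.2, -166.5]
force: [1.9, 8.6, -4.0]
opening: 0.0001
gripper_force: 4.4
```

Call:
play_rows(plan=[[0.05, -0.086, 0, 0, 0, -0.5], [0, 0, 0, 0, 0, 0]])

```text
clock: 20.8
tool_pos: [0.4915, 0.2545, 0.046]
orientation: [179.8, 0.2, -166.0]
force: [2.8, 9.8, -3.4]
opening: 0.0007
gripper_force: 4.8
```

Call:
play_rows(plan=[[0.05, -0.086, 0, 0, 0, -0.5], [0, 0, 0, 0, 0, 0]])

```text
clock: 20.97
tool_pos: [0.4913, 0.2538, 0.046]
orientation: [179.8, 0.2, -165.5]
force: [1.6, 10.1, -4.5]
opening: 0.0001
gripper_force: 5.1
```

Call:
play_rows(plan=[[0.05, -0.086, 0, 0, 0, -0.5], [0, 0, 0, 0, 0, 0]])

```text
clock: 21.13
tool_pos: [0.4911, 0.253, 0.046]
orientation: [179.8, 0.2, -165.0]
force: [2.0, 11.3, -4.0]
opening: 0.0006
gripper_force: 5.5
```

Call:
play_rows(plan=[[0.03, -0.05, 0, 0, 0, -0.3], [0, 0, 0, 0, 0, 0]])

```text
clock: 21.3
tool_pos: [0.4909, 0.2526, 0.046]
orientation: [179.8, 0.2, -164.7]
force: [2.6, 12.0, -4.9]
opening: 0.0003
gripper_force: 5.8
```

Call:
play_rows(plan=[[0, 0, 0, 0, 0, 0], [0, 0, 0, 0, 0, 0], [0, 0, 0, 0, 0, 0]])

```text
clock: 21.55
tool_pos: [0.491, 0.2526, 0.0459]
orientation: [179.8, 0.2, -164.7]
force: [1.2, 11.5, -4.8]
opening: 0.0004
gripper_force: 5.7
```

Call:
play_rows(plan=[[0.02, -0.035, 0, 0, 0, -0.2], [0, 0, 0, 0, 0, 0], [0, 0, 0, 0, 0, 0], [0, 0, 0, 0, 0, 0]])

```text
clock: 21.88
tool_pos: [0.4909, 0.2524, 0.046]
orientation: [179.8, 0.2, -164.5]
force: [2.0, 13.4, -4.3]
opening: 0.0001
gripper_force: 5.9
```

Call:
play_rows(plan=[[-0.38, 0.69, 0, 0, 0, 4], [-0.38, 0.69, 0, 0, 0, 4], [-0.38, 0.69, 0, 0, 0, 4], [-0.38, 0.69, 0, 0, 0, 4], [-0.3, 0.9, 0, 0, 0, 1.3], [0, 1.5, -4, 0, 0, 0], [0, 0, -4, 0, 0, 0], [0, 0, -4, 0, 0, 0], [0, 0, 0, 0, 0, 0]])

```text
clock: 22.63
tool_pos: [0.5061, 0.3044, 0.1724]
orientation: [179.7, 0.4, 178.2]
force: [-0.4, 1.0, 0.7]
opening: 0.0002
gripper_force: 0.0
```

```bash
python3 - <<'E'
from h import *
for c in ['scene','top']:
    s=snap(c,c+'5.png')
    for n in ['jaw_face','lid_face','cassette_mid','release_tab']:
        for d in spot_point(c,n)[:4]: 
            if .54<d['position'][0]<.68 and d['position'][1]>.2: print(n,np.round(d['position'],3),round(d['score'],2),proj(s,d['position']))
b=cv2.imread('pics/scene5.png')[210:390,240:440]; cv2.imwrite('pics/c5.png',cv2.resize(b,None,fx=3.3,fy=3.3,interpolation=2))
print(rel([.564,.266,.115]),get_obs()['orientation'])
E
```

```text
jaw_face [0.626 0.297 0.037] 0.68 [340 296]
lid_face [0.628 0.291 0.036] 0.72 [337 294]
cassette_mid [0.626 0.266 0.035] 0.69 [330 285]
release_tab [0.564 0.265 0.072] 0.66 [359 259]
jaw_face [0.631 0.294 0.042] 0.81 [181 206]
jaw_face [0.628 0.272 0.038] 0.36 [191 209]
lid_face [0.625 0.293 0.034] 0.56 [181 210]
cassette_mid [0.628 0.272 0.036] 0.59 [191 209]
release_tab [0.565 0.264 0.067] 0.75 [186 235]
[-6.18 -3.43  4.86] [-1.79914904e+02 -6.84088377e-02  1.78149739e+02]
```

View pics/c5.png

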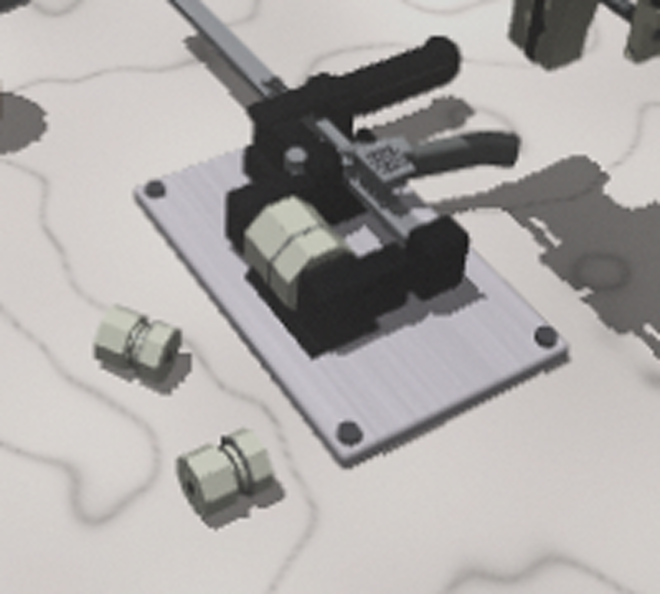

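The lid is shut with only its seam left (crop 295,240), and the tab is at crop (385,160). Now turn the tool and go over the tab.

Call:
play_rows(plan=[[-3.1, -1.7, 0, 0, 0, 0], [-3.1, -1.7, 0, 0, 0, 0], [0, 0, 0.3, 0, 0, -7], [0, 0, 0.3, 0, 0, -7], [0, 0, 0.3, 0, 0, -7], [0, 0, 0.3, 0, 0, -7], [0, 0, 0.3, 0, 0, -7], [0, 0, 0.3, 0, 0, -7], [0, 0, 0.3, 0, 0, -7], [0, 0, 0.3, 0, 0, -7], [0, 0, 0.3, 0, 0, -7], [0, 0, 0.3, 0, 0, -7], [0, 0, 0.3, 0, 0, -7], [0, 0, 0.3, 0, 0, -7], [0, 0, 0.3, 0, 0, -6.9], [0, 0, 0, 0, 0, 0]])

```text
clock: 24.47
tool_pos: [0.5641, 0.2664, 0.1244]
orientation: [179.9, -0.1, -90.6]
force: [-0.7, -0.3, 0.4]
opening: 0.0003
gripper_force: 0.0
```

```bash
python3 - <<'E'
from h import *
o=get_obs();print(o['tool_pos'],o['orientation'],o['force'],rel([.5645,.267,.094]))
s=snap('wrist')
for n in ['jaw_face','lid_face','cassette_mid','release_tab','press']:
    for d in spot_point('wrist',n)[:3]: print(n,np.round(d['position'],3),round(d['score'],2))
E
```

```text
[0.56411037 0.26636818 0.12441488] [ 1.79914533e+02 -6.93201976e-02 -9.06303217e+01] [-0.7240071  -0.27578656  0.38621876] [-0.07 -0.04  3.04]
lid_face [0.626 0.293 0.039] 0.84
lid_face [0.716 0.279 0.017] 0.73
cassette_mid [0.626 0.27  0.037] 0.77
cassette_mid [0.727 0.263 0.015] 0.6
release_tab [0.56  0.264 0.073] 0.7
release_tab [0.493 0.253 0.043] 0.59
press [ 0.562  0.213 -0.001] 0.6
```

Call:
play_rows(plan=[[0, 0, 1.5, 0, 0, 0], [0, 0, 1.4, 0, 0, 0], [0, 0, 0.3, 0, 0, 0], [0, 0, 0.3, 0, 0, 0], [0, 0, 0.3, 0, 0, 0], [0, 0, 0, 0, 0, 0]])

```text
clock: 25.27
tool_pos: [0.5651, 0.2674, 0.0882]
orientation: [-179.9, 0.1, -90.9]
force: [-0.1, 1.0, 2.3]
opening: 0.0
gripper_force: 1.0
```

Call:
play_rows(plan=[[0, 0, 0.2, 0, 0, 0], [0, 0, 0.2, 0, 0, 0], [0, 0, 0.1, 0, 0, 0], [0, 0, 0, 0, 0, 0]])

```text
clock: 25.6
tool_pos: [0.5656, 0.2683, 0.0835]
orientation: [-179.8, 0.2, -90.9]
force: [-1.6, 4.9, 4.8]
opening: 0.0004
gripper_force: 3.0
```

Call:
play_rows(plan=[[0, 0, 0.15, 0, 0, 0], [0, 0, 0.1, 0, 0, 0], [0, 0, 0, 0, 0, 0], [0, 0, 0, 0, 0, 0], [0, 0, 0, 0, 0, 0], [0, 0, 0, 0, 0, 0]])

```text
clock: 26.1
tool_pos: [0.5658, 0.2688, 0.0817]
orientation: [-179.8, 0.2, -90.9]
force: [-2.2, 6.5, 8.7]
opening: 0.0001
gripper_force: 4.9
```

```bash
python3 - <<'E'
from h import *
for c in ['scene','top','wrist']:
    s=snap(c,c+'6.png')
    for n in ['jaw_face','lid_face','cassette_mid']:
        for d in spot_point(c,n)[:4]: 
            if .54<d['position'][0]<.68 and d['position'][1]>.2: print(c,n,np.round(d['position'],3),round(d['score'],2))
print(get_obs()['force'])
E
```

```text
scene jaw_face [0.632 0.33  0.033] 0.75
scene cassette_mid [0.626 0.27  0.037] 0.7
top cassette_mid [0.628 0.271 0.035] 0.68
wrist jaw_face [0.621 0.246 0.039] 0.27
wrist cassette_mid [ 0.56   0.213 -0.   ] 0.68
wrist cassette_mid [0.627 0.271 0.037] 0.59
[-2.37940869  6.30939959  7.55236772]
```

The jaw is open at y≈0.33. Hold a little longer, lift, then go over the cassette.

Call:
play_rows(plan=[[0, 0, 0, 0, 0, 0], [0, 0, 0, 0, 0, 0], [0, 0, 0, 0, 0, 0], [0, 0, -1, 0, 0, 0], [0, 0, -3, 0, 0, 0], [0, 0, -2.5, 0, 0, 0], [0, 0, 0, 0, 0, 0]])

```text
clock: 27.28
tool_pos: [0.5667, 0.2675, 0.1504]
orientation: [-179.7, 0.2, -90.9]
force: [1.0, 0.6, 0.5]
opening: 0.0007
gripper_force: 0.0
```

```bash
python3 - <<'E'
from h import *
print(get_obs()['tool_pos'],get_obs()['orientation'],rel([.627,.271,.145]))
E
```

```text
[0.5666834  0.26745072 0.15044514] [-1.79674744e+02  1.71147741e-01 -9.09022522e+01] [-0.45 -6.02  0.58]
```

Call:
play_rows(plan=[[-0.1, -2, 0, 0, 0, 0], [-0.1, -2, 0, 0, 0, 0], [-0.1, -2, 0, 0, 0, 0], [0, 0, 1, 0, 0, 0], [0, 0, 0, 0, 0, 0], [0, 0, 0, 0, 0, 0]], grip=5.4)

```text
clock: 27.78
tool_pos: [0.6235, 0.2676, 0.1338]
orientation: [179.8, -0.1, -91.0]
force: [-0.1, -0.4, 0.0]
opening: 0.035
gripper_force: 0.0
```

```bash
python3 - <<'E'
from h import *
o=get_obs();print(o['tool_pos'],o['orientation'],o['opening'])
P=[]
for c in ['scene','top','wrist']:
    s=snap(c,c+'7.png')
    for n in ['jaw_face','lid_face','cassette_mid']:
        for d in spot_point(c,n)[:4]: 
            if .54<d['position'][0]<.68 and d['position'][1]>.2: print(c,n,np.round(d['position'],3),round(d['score'],2))
print(rel([.627,.271,.042]))
E
```

```text
[0.62350343 0.26763978 0.13378942] [ 1.79848835e+02 -1.08544153e-01 -9.09931056e+01] 0.034952650003074494
scene jaw_face [0.628 0.331 0.034] 0.76
scene lid_face [0.631 0.288 0.036] 0.97
scene lid_face [0.631 0.247 0.034] 0.7
scene cassette_mid [0.627 0.268 0.039] 0.73
scene cassette_mid [0.624 0.271 0.016] 0.61
top jaw_face [0.631 0.326 0.04 ] 0.89
top lid_face [0.624 0.29  0.034] 0.4
top cassette_mid [0.628 0.273 0.036] 0.72
wrist jaw_face [0.632 0.327 0.04 ] 0.65
wrist cassette_mid [0.626 0.271 0.036] 0.96
[-0.22 -0.24  9.32]
```

View pics/wrist7.png

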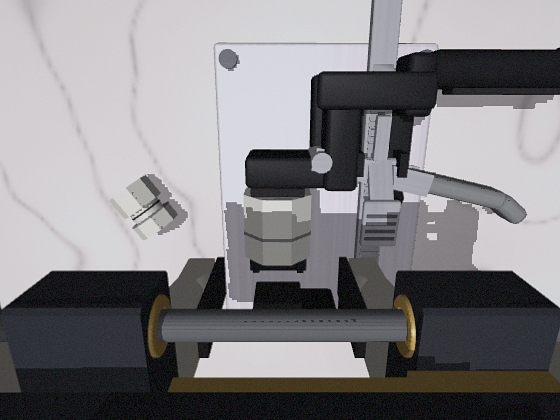

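The wrist view shows the closed cassette (278,225) centred between the fingers (210 / 350). The jaw is clear of it.

Call:
play_rows(plan=[[0, 0, 0, 0, 0, 0], [0, 0, 2, 0, 0, 0], [0, 0, 2, 0, 0, 0], [0, 0, 0, 0, 0, 0], [0, 0, 0, 0, 0, 0]])

```text
clock: 28.8
tool_pos: [0.6241, 0.2682, 0.0942]
orientation: [179.9, -0.1, -90.9]
force: [0.6, -0.3, 0.1]
opening: 0.0538
gripper_force: 0.0
```

```bash
python3 - <<'E'
from h import *
print(get_obs()['opening'],rel([.627,.271,.042]))
E
```

```text
0.05382322124490107 [-0.29 -0.3   5.22]
```

Call:
play_rows(plan=[[-0.2, -0.25, 1, 0, 0, 0], [0, 0, 1.3, 0, 0, 0], [0, 0, 1, 0, 0, 0], [0, 0, 1, 0, 0, 0], [0, 0, 0.9, 0, 0, 0], [0, 0, 0, 0, 0, 0]])

```text
clock: 29.3
tool_pos: [0.6259, 0.2698, 0.0403]
orientation: [179.8, -0.1, -91.0]
force: [-0.8, -0.7, 0.0]
opening: 0.0541
gripper_force: 0.0
```

Call:
play_rows(plan=[[0, 0, 0, 0, 0, 0], [0, 0, 0, 0, 0, 0], [0, 0, 0, 0, 0, 0], [0, 0, 0, 0, 0, 0], [0, 0, 0, 0, 0, 0]], grip=3.8)

```text
clock: 29.72
tool_pos: [0.6272, 0.2709, 0.0435]
orientation: [-180.0, 0.0, -90.9]
force: [0.4, 1.0, -0.9]
opening: 0.0439
gripper_force: 30.0
```

Call:
play_rows(plan=[[0, 0, -0.5, 0, 0, 0], [0, 0, -1.5, 0, 0, 0], [0, 0, -3, 0, 0, 0], [0, 0, -3.5, 0, 0, 0], [0, 0, -3.5, 0, 0, 0], [0, 0, -3, 0, 0, 0], [0, 0, 0, 0, 0, 0], [0, 0, 0, 0, 0, 0]])

```text
clock: 30.38
tool_pos: [0.6279, 0.2712, 0.1961]
orientation: [-179.8, 0.2, -90.9]
force: [0.4, 1.1, -2.4]
opening: 0.0435
gripper_force: 30.0
```

```bash
python3 - <<'E'
from h import *
s=snap('top','top8.png')
a=cv2.imread('pics/top8.png')[150:360,120:500]; cv2.imwrite('pics/c8.png',cv2.resize(a,None,fx=2,fy=2,interpolation=2))
for n in ['tray','flask_a']: 
    for d in spot_point('top',n)[:2]: print(n,np.round(d['position'],3),round(d['score'],2))
s=snap('scene')
for n in ['jaw_face']: 
    for d in spot_point('scene',n)[:2]: print(n,np.round(d['position'],3),round(d['score'],2))
print(get_obs()['opening'],rel([.47,-.19,.2]))
E
```

```text
tray [ 0.545 -0.189 -0.004] 0.97
flask_a [ 0.646 -0.228 -0.003] 0.95
flask_a [ 0.632 -0.128  0.001] 0.56
jaw_face [0.63  0.329 0.033] 0.92
jaw_face [ 0.737  0.028 -0.003] 0.68
0.0437624102420712 [46.27 14.88 -0.75]
```

View pics/c8.png

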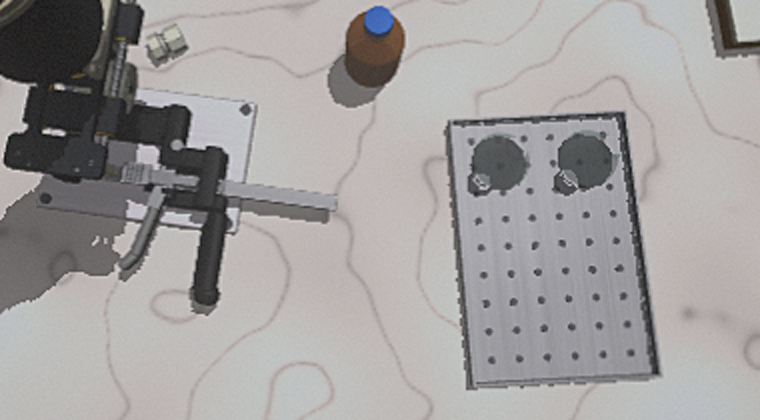

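The free half of the tray is around crop (555,300). The flasks are at (498,160) and (585,160).

Call:
play_rows(plan=[[1.4, 0.46, 0, 0, 0, 0], [2.8, 0.9, 0, 0, 0, 0], [2.8, 0.9, 0, 0, 0, 0], [2.8, 0.9, 0, 0, 0, 0], [2.8, 0.9, 0, 0, 0, 0], [2.8, 0.9, 0, 0, 0, 0], [2.8, 0.9, 0, 0, 0, 0], [2.8, 0.9, 0, 0, 0, 0], [2.8, 0.9, 0, 0, 0, 0], [2.8, 0.9, 0, 0, 0, 0], [2.8, 0.9, 0, 0, 0, 0], [2.8, 0.9, 0, 0, 0, 0], [2.8, 0.9, 0, 0, 0, 0], [2.8, 0.9, 0, 0, 0, 0], [2.8, 0.9, 0, 0, 0, 0], [2.8, 0.9, 0, 0, 0, 0], [2.5, 0.9, 0, 0, 0, 0], [0, 0, 0, 0, 0, 0], [0, 0, 0, 0, 0, 0], [0, 0, 0, 0, 0, 0]])

```text
clock: 32.3
tool_pos: [0.4705, -0.186, 0.1927]
orientation: [180.0, 0.0, -91.0]
force: [0.2, -0.6, -2.7]
opening: 0.0437
gripper_force: 30.0
```

```bash
python3 - <<'E'
from h import *
o=get_obs();print(o['tool_pos'],o['opening'],o['orientation'],rel([.47,-.19,.033]))
E
```

```text
[ 0.47054502 -0.18603313  0.19265344] 0.04368617493758969 [ 1.79957873e+02  3.58545192e-03 -9.09954451e+01] [ 0.4   0.04 15.97]
```

Call:
play_rows(plan=[[0.2, 0, 3, 0, 0, 0], [0.2, 0, 3, 0, 0, 0], [0, 0, 3, 0, 0, 0], [0, 0, 3, 0, 0, 0], [0, 0, 1.5, 0, 0, 0], [0, 0, 1, 0, 0, 0], [0, 0, 0.5, 0, 0, 0], [0, 0, 0.4, 0, 0, 0], [0, 0, 0, 0, 0, 0], [0, 0, 0, 0, 0, 0]])

```text
clock: 33.13
tool_pos: [0.4717, -0.1897, 0.0399]
orientation: [-179.9, -0.0, -90.9]
force: [-0.0, -0.4, -1.5]
opening: 0.0438
gripper_force: 30.0
```

Call:
play_rows(plan=[[0, 0, 0.2, 0, 0, 0], [0, 0, 0.1, 0, 0, 0], [0, 0, 0, 0, 0, 0]])

```text
clock: 33.38
tool_pos: [0.4711, -0.1898, 0.0365]
orientation: [-179.9, 0.0, -91.0]
force: [0.2, -0.0, -1.4]
opening: 0.0437
gripper_force: 30.0
```

Call:
play_rows(plan=[[0, 0, 0.1, 0, 0, 0], [0, 0, 0.1, 0, 0, 0], [0, 0, 0, 0, 0, 0]])

```text
clock: 33.63
tool_pos: [0.4708, -0.1899, 0.034]
orientation: [180.0, 0.0, -91.0]
force: [-0.6, 0.3, -2.6]
opening: 0.0437
gripper_force: 30.0
```

Call:
play_rows(plan=[[0, 0, 0.1, 0, 0, 0], [0, 0, 0.1, 0, 0, 0], [0, 0, 0, 0, 0, 0]])

```text
clock: 33.88
tool_pos: [0.4708, -0.1898, 0.0318]
orientation: [180.0, 0.0, -90.9]
force: [0.2, -0.1, -1.6]
opening: 0.0434
gripper_force: 30.0
```

Call:
play_rows(plan=[[0, 0, 0.1, 0, 0, 0], [0, 0, 0.05, 0, 0, 0], [0, 0, 0, 0, 0, 0]])

```text
clock: 34.13
tool_pos: [0.471, -0.1899, 0.0314]
orientation: [-180.0, -0.0, -90.9]
force: [-3.4, 2.0, 9.4]
opening: 0.0439
gripper_force: 30.0
```

Call:
play_rows(plan=[[0, 0, 0.1, 0, 0, 0], [0, 0, 0, 0, 0, 0]])

```text
clock: 34.3
tool_pos: [0.4709, -0.1898, 0.0313]
orientation: [-180.0, -0.0, -90.9]
force: [-7.9, 4.0, 22.6]
opening: 0.0437
gripper_force: 30.0
```

On the floor. Back off 2 mm, open, and lift.

Call:
play_rows(plan=[[0, 0, -0.17, 0, 0, 0], [0, 0, 0, 0, 0, 0]])

```text
clock: 34.47
tool_pos: [0.4713, -0.1898, 0.0318]
orientation: [-179.9, -0.0, -90.9]
force: [-0.5, -0.4, -1.0]
opening: 0.0437
gripper_force: 30.0
```

Call:
play_rows(plan=[[0, 0, 0, 0, 0, 0], [0, 0, 0, 0, 0, 0], [0, 0, 0, 0, 0, 0], [0, 0, 0, 0, 0, 0], [0, 0, 0, 0, 0, 0], [0, 0, 0, 0, 0, 0], [0, 0, -1, 0, 0, 0], [0, 0, -2, 0, 0, 0], [0, 0, -3, 0, 0, 0], [0, 0, -4, 0, 0, 0], [0, 0, -4, 0, 0, 0], [0, 0, -4, 0, 0, 0], [0, 0, 0, 0, 0, 0], [0, 0, 0, 0, 0, 0]], grip=5.6)

```text
clock: 35.63
tool_pos: [0.4722, -0.1899, 0.2149]
orientation: [-179.6, -0.0, -90.9]
force: [0.1, -0.6, -1.0]
opening: 0.056
gripper_force: 0.0
```

```bash
python3 - <<'E'
from h import *
for c in ['scene','top']:
    s=snap(c,c+'9.png')
    for n in ['jaw_face','lid_face','cassette_mid','flask_a','bottle']:
        for d in spot_point(c,n)[:4]: print(c,n,np.round(d['position'],3),round(d['score'],2),proj(s,d['position']))
a=cv2.imread('pics/scene9.png')[110:330,140:420]; cv2.imwrite('pics/c9.png',cv2.resize(a,None,fx=2.7,fy=2.7,interpolation=2))
print(get_obs()['force'],get_obs()['tool_pos'])
E
```

```text
scene jaw_face [0.632 0.33  0.036] 0.78 [349 310]
scene jaw_face [0.493 0.255 0.037] 0.57 [383 257]
scene jaw_face [0.56  0.218 0.002] 0.3 [342 270]
scene jaw_face [ 0.737  0.029 -0.002] 0.29 [225 247]
scene lid_face [0.711 0.36  0.016] 0.63 [319 348]
scene lid_face [ 0.474 -0.17   0.026] 0.51 [285 167]
scene cassette_mid [0.73  0.26  0.016] 0.8 [279 312]
scene cassette_mid [ 0.471 -0.194  0.025] 0.77 [282 163]
scene cassette_mid [0.731 0.36  0.014] 0.77 [308 355]
scene cassette_mid [0.63  0.328 0.037] 0.65 [349 308]
scene flask_a [ 0.647 -0.227  0.008] 0.88 [219 179]
scene flask_a [ 0.631 -0.126  0.005] 0.7 [240 197]
scene flask_a [ 0.562  0.218 -0.002] 0.38 [342 272]
scene flask_a [0.566 0.265 0.069] 0.29 [358 260]
scene bottle [ 0.739  0.03  -0.001] 0.81 [224 247]
scene bottle [0.568 0.265 0.067] 0.39 [357 261]
top jaw_face [ 0.643 -0.227 -0.002] 0.67 [412 231]
top jaw_face [0.63  0.326 0.042] 0.59 [166 205]
top jaw_face [0.565 0.269 0.063] 0.34 [185 236]
top lid_face [0.718 0.278 0.012] 0.58 [197 173]
top lid_face [0.713 0.355 0.016] 0.5 [163 171]
top cassette_mid [0.733 0.357 0.016] 0.77 [164 163]
top cassette_mid [0.728 0.263 0.015] 0.75 [204 170]
top flask_a [ 0.631 -0.127  0.003] 0.95 [368 231]
top flask_a [ 0.647 -0.224 -0.003] 0.74 [411 230]
top bottle [0.735 0.028 0.001] 0.92 [305 180]
[-0.6530204  -0.22713362 -0.05847073] [ 0.47087913 -0.18983013  0.21097444]
```

View pics/c9.png

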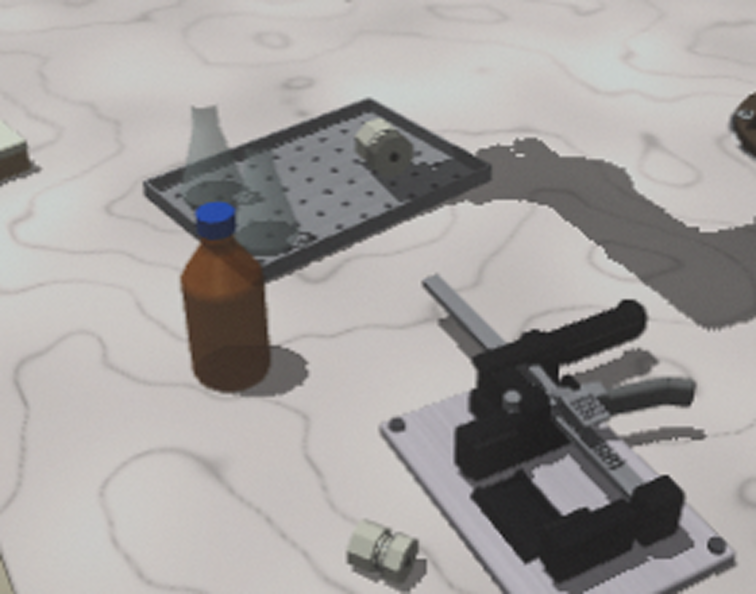

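The closed cassette lies on its side in the tray (crop 383,145). The jaw is open, and the flasks and bottle are where they were.

```bash
python3 -c "
from plant import *
print(close_job())"
```

```text
the job is handed in; nothing more can be done
None
```

The job is handed in, with no verdict returned: the lid felt fully home (trigger force stopped at about 13 N), the jaw ran back open, the closed cassette lies on its side in the tray's free half, and the flasks and bottle did not move.

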